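# Slide the tall rod crate into its bay and close the keeper

### The job

Push the tall, top-heavy wooden crate along the bench into its grey metal bay until it is fully home against the back stop; push only on the low step board at its foot, never on the box above it, so that it slides upright and does not tip or leave the bench. Then push the bay's keeper arm round by its black peg until it is fully closed across the step board. Lift nothing and leave the loose parts around the bay where they are.

Things in the scene. Friction and masses are not known exactly. Their poses are not given: they have to be found in the camera images.
- crate: Tall, top-heavy loose wooden crate, about 1.3 kg. Foot: a board 130 (x) x 120 (y) x 22 mm thick, front corners rounded; its rear (-x) 65 mm is a bare low step, the upper box stands on the front part. Origin: centre of the board's underside; x points the way it must travel, z up. Starts 185 to 205 mm short of home, up to 15 mm to the side, up to 0.15 rad askew. Slides at roughly 5 to 15 N; tips if pushed high.
- step_edge (a point): Middle of the step board's rear edge face, where to push: 65 mm behind (-x) the crate's origin, 11 mm above the table. The face is 120 mm wide and 22 mm high; the upper box's rear face stands 70 mm ahead of it.
- upper_box: The crate's slatted upper box, fixed to the board: 60 mm (x) by 112 mm (y), 182 mm tall, with steel rods standing in it up to 250 mm above the table. Origin: centre of the box's underside, 22 mm above the table, 35 mm ahead (+x) of the crate's origin. Not to be touched.
- bay: Grey steel bay fixed to the table. Origin: on the table, where the crate's origin lies when home (axes then agree); x points into the bay, y to its left, z up. Back stop: face at x = +65 mm, 40 mm high. Side rails 26 mm high, inner faces at y = +-67 mm, from x = -66 to +68 mm; before them flared lead-ins, 83 mm either side of the centre line at x = -120 mm.
- keeper (a joint): Keeper arm's hinge about the vertical through point keeper_hinge. 0: fully closed, at its stop, the arm across the crate's step board, pointing to the bay's -y. Grows as it opens (rad): at 1.57 it points to the bay's -x; it starts at 1.9 to 2.4, pointing out and to the left. Limit 2.6. It stays where it is left; 1 to 2 N at the peg moves it.
- keeper_hinge (a point): Pivot of the keeper arm, at bay x = -45 mm, y = +85 mm, 37 mm above the table. Arm: flat steel bar 18 mm wide, 32 to 42 mm above the table, reaching 95 mm from the pivot; it passes 10 mm above the crate's step board.
- keeper_peg (a point): Axis of the upright black peg at the keeper's end, 90 mm from the pivot, 62 mm above the table. Peg 14 to 18 mm thick, from the bar up to 87 mm above the table. Closed, with the crate home, its axis is 50 mm behind the upper box's rear face: push it from the side away from the box.
- nylon_cone: Bystander: white nylon cone standing upright, 38 mm across, 90 mm tall, loose. Origin: centre of its underside. Leave it alone.
- vee_block: Bystander: grey steel vee block, 44x48x34 mm, loose. Origin: centre of its underside. Leave it alone.
- die_ring: Bystander: thick steel ring lying flat, 56 mm across, 18 mm high, loose. Origin: centre of its underside. Leave it alone.
- hex_nut_big: Bystander: dark hexagonal block, 46x53 mm, 22 mm high, loose. Origin: centre of its underside. Leave it alone.
- punch_1: Bystander: slim steel punch lying flat, 105 mm long, 10 mm thick, loose. Origin: centre of its underside. Leave it alone.
There are look-alikes about, which are no part of the job. Several things look just like the crate: the one meant starts farthest to the robot's right.

How it is judged (in metres and radians):
On the way, in this order (a step that is already met when the one before it is completed fails the run):
1. the crate stands home against the back stop of the bay (x of crate in the frame of bay above -0.008 m and y of crate in the frame of bay between -0.012 and 0.012 m and angle between the x axis of crate and the x axis of bay, either way round below 0.12 rad and angle between crate's own z axis and vertical below 0.05 rad), for 0.2 s.
2. the keeper is closed across the step board (value of joint keeper below 0.12 rad), for 0.2 s.
At the end, for the whole second after the job is handed in: The crate stands upright and still in the bay, its foot within 8 mm of the back stop and within 12 mm of the bay's centre line, turned less than 0.12 rad; the keeper is within 0.12 rad of fully closed; the keeper was closed after the crate was home (all of step 1 and value of joint keeper below 0.12 rad and linear speed of crate below 0.01 m/s); the robot touches nothing.
It fails at once if the crate tips more than 0.15 rad (angle between crate's own z axis and vertical above 0.15 rad).
It fails at once if the crate is lifted off the table (height (world z) of crate above 0.012 m).
It fails at once if the robot pushes on the upper box with more than 3 N (contact force between any of the arm, the fingers and upper_box above 3 N).
It fails at once if a loose part beside the bay is displaced by more than 20 mm (distance of any of nylon_cone, vee_block, die_ring, hex_nut_big, punch_1 from where it was at the start of the episode above 0.02 m).
It also fails if it takes over 67 s, if anything falls off the work surface, if the arm or the gripper's body presses on something with over 40 N, if the wrist force passes 120 N, or if a joint passes its speed limit or range.

### The arm

A 6-joint arm with a two-finger parallel gripper is mounted at the origin on a cart in front of the work surface, level with it; the furniture and walls round the work are solid. World frame = base frame: x ahead of the robot, y to its left, z up, the work surface at z = 0. Lengths are in mm, angles in rad, forces in N, time in s.
With the tool pointing down it reaches from about 375 to 975 mm from the base axis. Payload 3.8 kg.
Tool frame: the origin (TCP) lies midway between the tips of the shut fingers; the grasp point (between the pads) lies 19 mm behind it; z points along the fingers, y is the direction in which the jaws open and shut (so a half turn about z gives the same grasp; the last joint's range is limited). The gripper opens to 85 mm and grips with 20 to 120 N. Pads are 22 mm wide; open, the fingers measure 114 mm over their backs; the gripper's body (76 mm by 85 mm) begins 54 mm behind the grasp point. The pads swing forward as they close: fully open they stand 13 mm farther back than shut.
Start: joints at [-1.272, 0.264, 1.604, -0, 1.274, -0.037], TCP at [222.423, -637.296, 231.28] pointing down, gripper open.
Joint ranges: [-2.63, 2.63], [-0.94, 2.18], [0.31, 2.57], [-1.31, 4.45], [0, 2.66], [-2.55, 2.55]. Speed limits (rad/s): [2.57, 2.57, 3.14, 3.14, 3.14, 3.14].

### API

Orientations are given as [roll, pitch, yaw] about the fixed x, y, z axes, in that order (R = Rz(yaw) Ry(pitch) Rx(roll)).
In Python, from station import arm, get_image, calibration, ticket gives the robot as it stands. The module is installed in compiled form; this text tells all that it offers.
- The arm moves only by the shell command python3 -m crank 'ROWS' [FORCE]. ROWS is JSON, a list of rows, each a list of 3 entries, a list of its own where there are three numbers: the closure in counts, from 0 (fully open) to 255 (shut), then the shift along the tool's x, y, z in m, then the turn about the tool's z in rad. In form: [[jaw, [x, y, z], turn], ...]. A call has 1 to 20 rows; each row is the pose to reach, as a shift and turn from the pose commanded when the call began, along the tool's axes at that moment; what a row does not reach only later rows make up. A row lasts 1/8 s, in which the tool goes at most 62.5 mm and 10.7 degrees, less where a joint would pass 70% of its speed; a pose out of reach is approached as far as the arm can. A call with a gripper value outside its range is refused whole. The fingers move at their own pace and stop on an object; FORCE is the grip in N (left out, the last holds). Time passes only in rows, so rows that repeat a pose let the fingers close. It gives the time, the measured TCP pose, the force and the opening at its end, in the units of the state.
- arm.sense(): the state, without advancing time (a new reading comes with each control period).
- get_image(name): name is "side" or "top" or "wrist"; returns (picture, depth): 400x640x3 uint8, red, green, blue; 400x640 float32, mm along the optical axis (not along the pixel's ray), 0 where there is no reading.
- calibration(name): a dict with "fx", "fy", "cx", "cy" (pixels), "position" and "attitude" of the camera in the world. Camera axes: x right, y down, z forward; pixel columns grow to the right and rows downward; lengths in mm; the calibration is good to about 2 mm. The wrist camera is an equidistant fisheye: a pixel r from the principal point sees the ray r / f radians off the axis. A picture is of the moment at which its call begins: read the wrist's pose just before it. calibration takes no time and is no camera call; for the wrist camera it gives the pose at the moment of the call.
- ticket.job_done(): hands the job in, once; it reports no verdict.
The state is a dict: "time_s": time; "joint_positions": joint angles; "qvel": joint speeds; "joint_torque": joint torques, N m; "tcp_pos": TCP position; "eef_rot": TCP orientation; "force": force on the tool from outside, world axes, zero at the start; "ft_torque": the same for the moment, N m; "gripper_width": finger opening in mm.
Only numpy, scipy, OpenCV 4.12 (cv2) and the standard library are available. Lean on these libraries where they do the work, as an engineer would, in place of code of your own. Each camera call takes 0.05 s, during which the arm holds its last target.

## Working session

There is one attempt and no reset: what is moved stays moved. The work goes in short steps, Python scripts to look and compute and a shell command to move; the robot and the scene stay as the last step left them, time stands still between calls to the robot, and variables do not carry over. Pictures are saved under pics/ and viewed, and the job is handed in when it is done.

```bash
mkdir -p pics; python3 - <<'E'
from station import arm,get_image,calibration
import cv2,numpy as np
print(arm.sense())
for n in ["side","top","wrist"]:
    c=calibration(n);print(n,c)
    p,d=get_image(n);np.savez(f'pics/{n}0.npz',p=p,d=d)
    cv2.imwrite(f'pics/{n}0.png',p[...,::-1])
E
```

```text
{'time_s': 0.0, 'joint_positions': array([-1.27188691e+00,  2.64781066e-01,  1.60540444e+00,  2.79155113e-06,
        1.27372687e+00, -3.68760778e-02]), 'qvel': array([ 7.47888769e-04, -7.42059107e-04,  1.72630132e-03,  2.53884749e-05,
       -1.22337835e-03,  5.65236594e-04]), 'joint_torque': array([-1.83046774e-03, -5.15118599e+01, -3.67313468e+01, -1.51506310e-04,
        1.30131273e-02,  1.53954187e-05]), 'tcp_pos': array([ 222.21130034, -636.57395808,  229.92680681]), 'eef_rot': array([-3.13927460e+00, -8.81886131e-05,  3.35784571e-01]), 'force': array([-0.91789579, -0.67580732,  0.1895284 ]), 'ft_torque': array([ 0.00152231, -0.02940185, -0.0182384 ]), 'gripper_width': 85.14229286669095}
side {'fx': 387.07137615295653, 'fy': 387.07137615295653, 'cx': 318.070898673364, 'cy': 199.01789215511357, 'position': array([ 330.76363032, -349.08348373,  762.90969995]), 'attitude': array([-2.49510128, -0.01690691, -0.56952278])}
top {'fx': 407.79798539209855, 'fy': 407.79798539209855, 'cx': 324.1131134720969, 'cy': 197.95095250571336, 'position': array([462.22030743,  47.88190189, 977.3153895 ]), 'attitude': array([-2.97838863e+00,  2.81298861e-03, -1.59828163e+00])}
wrist {'fx': 309.70691628693146, 'fy': 309.70691628693146, 'cx': 323.0603025187627, 'cy': 195.1822387561555, 'position': array([ 287.69390506, -614.10341524,  373.43097051]), 'attitude': array([ 2.86867512e+00,  1.69015698e-03, -1.23446086e+00])}
```

View pics/top0.png

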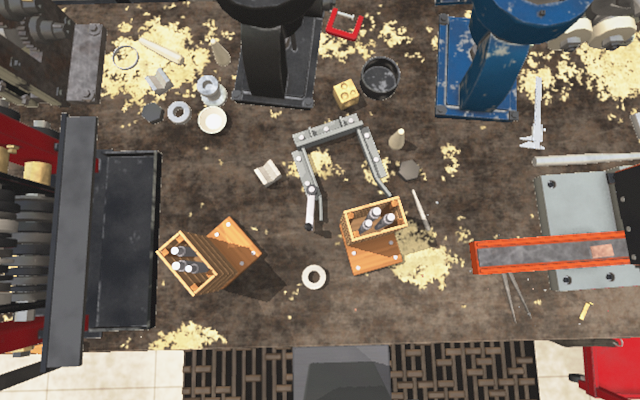

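View pics/side0.png

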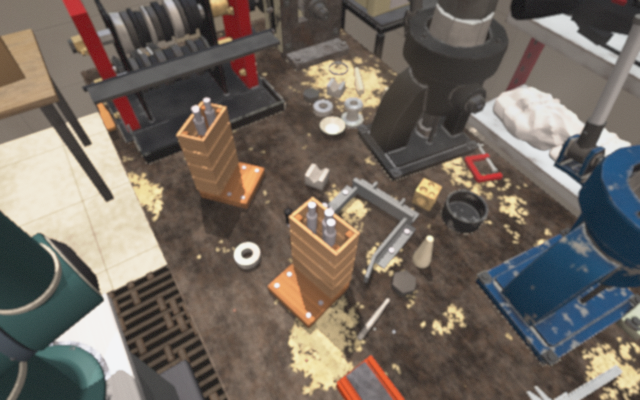

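View pics/wrist0.png

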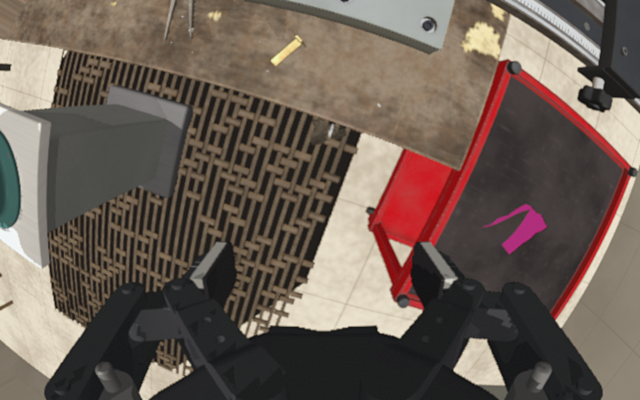

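```bash
cat > h.py <<'E'
import numpy as np
from scipy.spatial.transform import Rotation as R
from station import arm,get_image,calibration
def Rm(a): return R.from_euler('xyz',a).as_matrix()
def ray(c,u,v):
    return Rm(c['attitude'])@np.array([(u-c['cx'])/c['fx'],(v-c['cy'])/c['fy'],1.])
def onz(c,u,v,z):
    d=ray(c,u,v);p=np.array(c['position']);return p+d*(z-p[2])/d[2]
def fromd(c,u,v,dep): return np.array(c['position'])+ray(c,u,v)*dep
def proj(c,P):
    q=Rm(c['attitude']).T@(np.array(P,float)-c['position']);return np.array([c['cx']+c['fx']*q[0]/q[2],c['cy']+c['fy']*q[1]/q[2]])
E
python3 - <<'E'
import cv2,numpy as np
p=np.load('pics/top0.npz')['p'][...,::-1]
q=cv2.resize(p[100:300,260:460],None,fx=3,fy=3,interpolation=cv2.INTER_CUBIC);cv2.imwrite('pics/topz.png',q)
p=np.load('pics/side0.npz')['p'][...,::-1]
q=cv2.resize(p[160:360,230:450],None,fx=3,fy=3,interpolation=cv2.INTER_CUBIC);cv2.imwrite('pics/sidez.png',q)
E
```

```text
(no output)
```

View pics/topz.png

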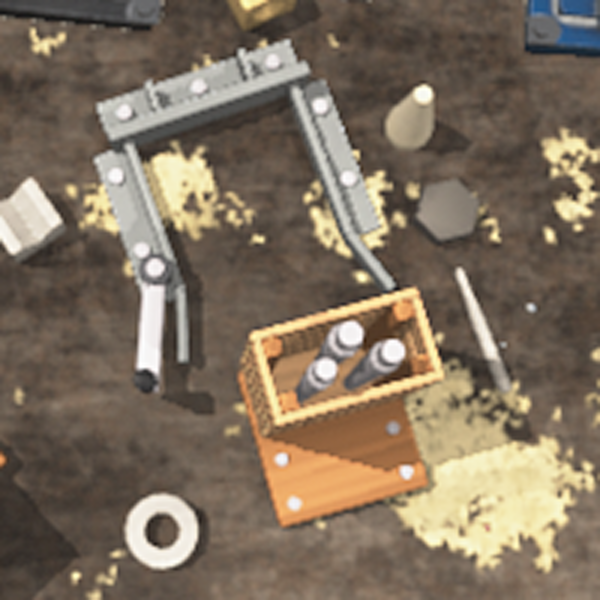

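View pics/sidez.png

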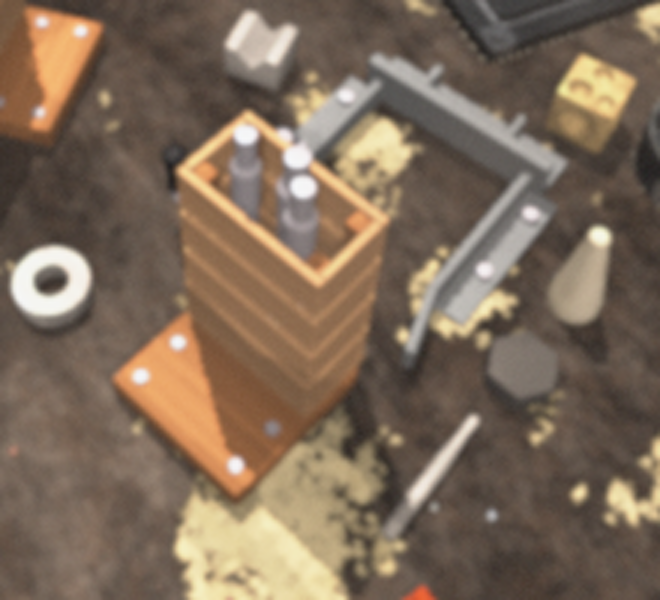

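```bash
python3 - <<'E'
from h import *
import cv2
c=calibration('top');z=np.load('pics/top0.npz');d=z['d'];p=z['p']
v,u=np.mgrid[0:400,0:640]
D=Rm(c['attitude'])
rays=np.stack([(u-c['cx'])/c['fx'],(v-c['cy'])/c['fy'],np.ones(u.shape)],-1)
P=c['position']+(rays@D.T)*d[...,None]
np.save('pics/P.npy',P)
print((d==0).mean(), np.median(P[180:200,330:345,2]))
# ortho map: x up, y left. 0.75 px/mm? region x 420..800? 
crop=P[100:300,260:460]
print(crop.reshape(-1,3).min(0),crop.reshape(-1,3).max(0))
H=np.clip(crop[...,2],0,60)/60*255
cv2.imwrite('pics/H.png',cv2.resize(cv2.applyColorMap(H.astype(np.uint8),cv2.COLORMAP_JET),None,fx=3,fy=3,interpolation=cv2.INTER_NEAREST))
E
```

```text
0.0041953125 0.6792047810125155
[ 375.56150287 -297.26007599   -6.52614065] [876.0361353  202.85913385 977.3153895 ]
```

View pics/H.png

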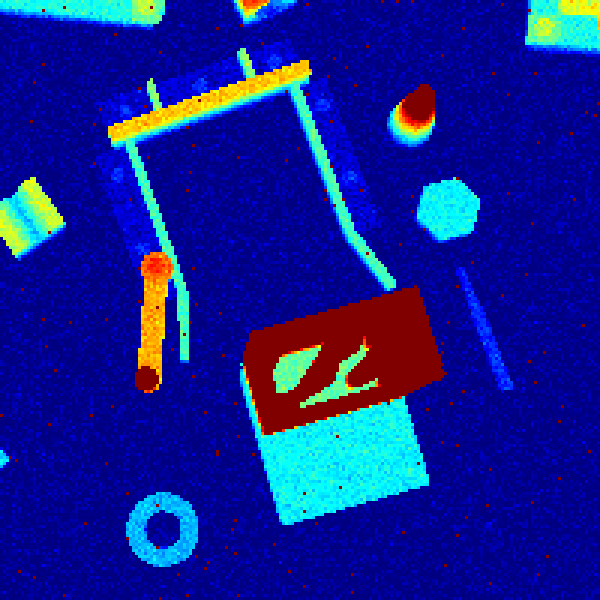

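```bash
cat > fit.py <<'E'
from h import *
import cv2
def fitline(Q):
    vx,vy,x,y=cv2.fitLine(Q[:,:2].astype(np.float32),cv2.DIST_HUBER,0,.01,.01).ravel();return np.array([vx,vy]),np.array([x,y])
def cloud(n='top'):
    c=calibration(n);p,d=get_image(n)
    v,u=np.mgrid[0:400,0:640]
    rays=np.stack([(u-c['cx'])/c['fx'],(v-c['cy'])/c['fy'],np.ones(u.shape)],-1)
    return p,c['position']+(rays@Rm(c['attitude']).T)*d[...,None]
E
python3 - <<'E'
from fit import *
P=np.load('pics/P.npy')[100:300,260:460]
def sel(u0,u1,v0,v1,z0,z1):
    q=P[v0//3:v1//3,u0//3:u1//3].reshape(-1,3);return q[(q[:,2]>z0)&(q[:,2]<z1)]
bs=sel(100,318,55,155,37,44)
vb,ob=fitline(bs);print('backstop',vb,ob,len(bs))
lr=sel(120,172,145,235,22,29);rr=sel(285,350,95,225,22,29)
for n,q in(('L',lr),('R',rr)):
    a,o=fitline(q);print(n,a,o,np.degrees(np.arctan2(a[1],a[0])),len(q))
t=np.arctan2(*(-vb[::-1])) if 0 else None
ex=np.array([vb[1],-vb[0]]); ex=ex if ex[0]>0 else -ex
vl,ol=fitline(lr);vr,orr=fitline(rr)
fl=lambda a:a if a[0]>0 else -a
for a in (ex,fl(vl),fl(vr)): print('yaw',np.arctan2(a[1],a[0]))
ang=np.mean([np.arctan2(a[1],a[0]) for a in (ex,fl(vl),fl(vr))])
ex=np.array([np.cos(ang),np.sin(ang)]);ey=np.array([-ex[1],ex[0]])
print('L,R y',np.percentile(lr[:,:2]@ey,[2,50,98]),np.percentile(rr[:,:2]@ey,[2,50,98]))
print('bs x',np.percentile(bs[:,:2]@ex,[1,2,5,50,95,98]))
hg=sel(140,175,250,285,42,60);print('hinge',np.median(hg,0),len(hg))
bar=sel(135,175,285,365,37,46);a,o=fitline(bar);print('bar',a,o,len(bar))
pg=sel(130,165,360,395,80,95);print('peg',np.median(pg,0),len(pg),pg.min(0),pg.max(0))
# crate
st=sel(240,435,400,530,17,27)
r=cv2.minAreaRect(st[:,:2].astype(np.float32));print('step',r,cv2.boxPoints(r))
tp=P[280//3:440//3,235//3:450//3].reshape(-1,3);tp=tp[(tp[:,2]>198)&(tp[:,2]<210)]
r=cv2.minAreaRect(tp[:,:2].astype(np.float32));print('boxtop',r,cv2.boxPoints(r),len(tp))
for n,b in (('nut',(410,485,170,250,15,28)),('cone',(380,440,80,150,30,100)),('punch',(450,515,260,395,5,14)),('ring',(120,205,485,570,12,22)),('vee',(0,70,170,265,20,40))):
    q=sel(*b);print(n,q.min(0),q.max(0),np.median(q,0))
E
```

```text
backstop [ 0.30824953 -0.9513055 ] [773.8163    29.027863] 338
L [0.9491734  0.31475365] [706.7712   81.92041] 18.345943 101
R [0.9544144  0.29848468] [727.4862   -59.840145] 17.36661 146
yaw 0.3133524
yaw 0.32019714
yaw 0.30310455
L,R y [-142.86940597 -139.04315573 -135.20256025] [-284.85073512 -280.40946878 -276.93944965]
bs x [739.76728282 739.95375349 740.16900226 745.29724301 751.00979419
 751.72015876]
hinge [636.9529718   73.92680755  46.59083592] 95
bar [ 0.9943555  -0.10609975] [594.4041   78.61901] 194
peg [547.94268845  83.2477222   85.57683104] 51 [541.05197191  74.50524089  81.58597624] [557.06680149  90.14314064  89.70280555]
step ((500.88385009765625, -62.64179992675781), (100.0613021850586, 120.04935455322266), 13.967436790466309) [[ 437.84427    -16.467789 ]
 [ 466.82062   -132.96765  ]
 [ 563.92346   -108.81581  ]
 [ 534.9471       7.6840515]]
boxtop ((548.9808959960938, -50.61518096923828), (61.01648712158203, 112.63179779052734), 14.129711151123047) [[ 505.64792    -3.450695]
 [ 533.14343  -112.67489 ]
 [ 592.31384   -97.77966 ]
 [ 564.81836    11.444527]] 769
nut [ 659.19417592 -183.32154145   16.14720062] [ 707.71459739 -134.52530516   27.36520855] [ 683.83933585 -159.31407474   22.39248571]
cone [ 742.79889912 -149.67137281   30.58405836] [ 766.21833975 -118.3684545    93.55823924] [ 752.26867953 -129.7088977    60.7438573 ]
punch [ 537.91268291 -202.84966408    5.23186614] [ 637.97441861 -166.51802246   13.54894362] [ 583.28537982 -184.93619219    9.27289359]
ring [410.76424713  48.9622865   12.94350879] [465.58559921 102.47702972  21.89823801] [437.67357194  75.07846345  18.45235924]
vee [654.37942835 147.90619486  20.01119577] [715.38509832 197.53685777  38.8024682 ] [684.21110759 176.687268    31.39910319]
```

```bash
python3 - <<'E'
from fit import *
P=np.load('pics/P.npy').reshape(-1,3);P=P[P[:,2]<960]
for y in range(-640,-60,40):
    row=[]
    for x in range(250,520,40):
        q=P[(abs(P[:,0]-x-20)<20)&(abs(P[:,1]-y-20)<20)];row.append(int(np.percentile(q[:,2],99)) if len(q) else -1)
    print(y,row)
E
python3 -m crank '[[0,[0.02,-0.02,0],-0.18],[0,[0.04,-0.05,0],-0.36],[0,[0.06,-0.08,0],-0.54]]'; python3 -c "
from station import arm;s=arm.sense();print(s['tcp_pos'],s['eef_rot'],s['joint_positions'])"
```

```text
-640 [3, 4, 4, 43, 44, -1, 63]
-600 [3, 4, 4, 43, 167, 178, 182]
-560 [5, 4, 13, 43, 142, 182, 192]
-520 [4, 4, 4, 44, 143, 151, 151]
-480 [4, 4, 4, 42, 149, 151, 151]
-440 [4, 4, 6, 8, 151, 150, 151]
-400 [4, 4, 6, 8, 151, 150, 151]
-360 [3, 4, 4, 4, 151, 149, 151]
-320 [3, 3, 4, 4, 151, 149, 151]
-280 [5, 4, 4, 3, 151, 148, 151]
-240 [3, 3, 4, 4, 4, 4, 4]
-200 [4, 4, 4, 4, 4, 4, 4]
-160 [4, 4, 4, 4, 4, 24, 22]
-120 [3, 4, 3, 3, 4, 26, 205]
-80 [4, 4, 4, 3, 22, 26, 206]
time_s: 0.52
tcp_pos: [252.8, -540.8, 230.6]
eef_rot: [-3.141, -0.001, 0.881]
force: [-0.2, -0.1, 0.7]
gripper_width: 85.3
[ 252.77766766 -540.82163434  230.64456155] [-3.14075138e+00 -5.69681649e-04  8.81398208e-01] [-1.17535740e+00  1.18651896e-01  1.77665290e+00  1.16866120e-04
  1.24729781e+00 -4.85996728e-01]
```

```bash
python3 -m crank '[[100,[0.033,-0.011,0],-0.18],[100,[0.066,-0.023,0],-0.36],[100,[0.1,-0.034,0],-0.54],[100,[0.132,-0.046,0],-0.72],[100,[0.165,-0.057,0],-0.9],[100,[0.2,-0.069,0],-1.08],[100,[0.232,-0.08,0],-1.26],[100,[0.265,-0.092,0],-1.44],[100,[0.3,-0.103,0],-1.62],[100,[0.33,-0.115,0],-1.8],[100,[0.364,-0.126,0],-1.97],[100,[0.397,-0.138,0],-2.15],[100,[0.43,-0.15,0],-2.33],[100,[0.4627,-0.161,0],-2.508],[100,[0.4627,-0.161,0],-2.508],[100,[0.4627,-0.161,0],-2.508]]'; python3 - <<'E'
from station import *
import cv2
s=arm.sense();print(s['tcp_pos'],s['eef_rot'],s['joint_positions'])
p,d=get_image('wrist');cv2.imwrite('pics/w1.png',p[...,::-1])
p,d=get_image('top');cv2.imwrite('pics/t1.png',p[...,::-1])
E
```

```text
time_s: 2.52
tcp_pos: [425.0, -83.8, 231.1]
eef_rot: [-3.141, -0.001, -2.9]
force: [0.6, -0.6, -0.4]
gripper_width: 51.9
[425.04633214 -83.76730807 231.06753541] [-3.14125769e+00 -6.59504982e-04 -2.90037791e+00] [-2.51604354e-01 -2.08876575e-01  2.08938803e+00 -6.37366036e-04
  1.26150381e+00 -2.06342141e+00]
```

View pics/w1.png

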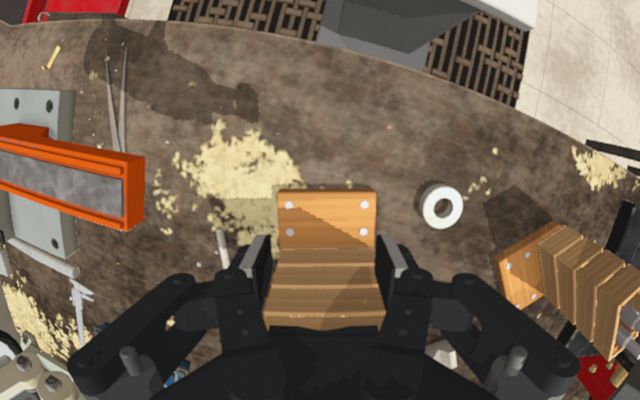

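View pics/t1.png

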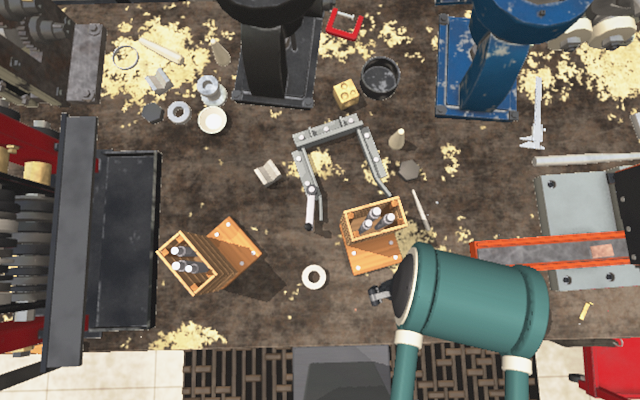

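```bash
python3 -m crank '[[100,[0,0,0.05],0],[100,[0,0,0.1],0],[100,[0,0,0.15],0],[100,[0,0,0.19],0],[100,[0,0,0.21],0],[100,[0,0,0.22],0],[100,[0,0,0.227],0],[100,[0,0,0.227],0]]'; python3 - <<'E'
from station import *
import cv2
s=arm.sense();print(s['tcp_pos'],s['eef_rot'],s['force'])
p,d=get_image('wrist');cv2.imwrite('pics/w2.png',p[...,::-1])
E
```

```text
time_s: 3.62
tcp_pos: [425.7, -83.9, 4.6]
eef_rot: [-3.141, 0.0, -2.9]
force: [0.1, -0.0, -0.3]
gripper_width: 52.0
[425.66387977 -83.85951292   4.5650798 ] [-3.14132857e+00  4.26793933e-04 -2.90003645e+00] [ 0.0973206  -0.02736919 -0.25032767]
```

View pics/w2.png

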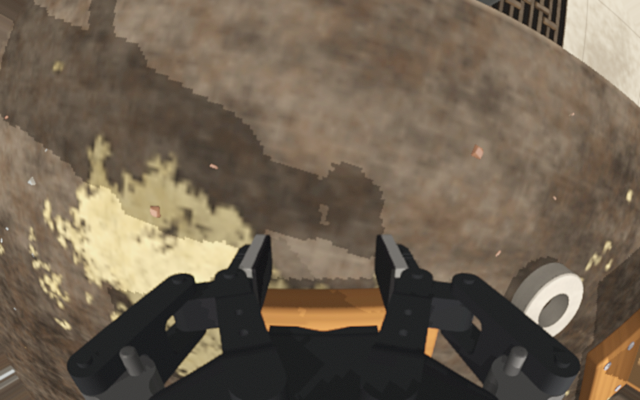

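```bash
python3 -m crank '[[100,[-0.006,0,0],0],[100,[-0.012,0,0],0],[100,[-0.017,0,0],0],[100,[-0.022,0,0],0],[100,[-0.028,0.001,0],-0.01],[100,[-0.034,0.001,0],-0.017],[100,[-0.04,0.0015,0],-0.023],[100,[-0.046,0.002,0],-0.029]]'; python3 - <<'E'
from fit import *
s=arm.sense();print(s['tcp_pos'],s['eef_rot'],s['force'])
p,P=cloud('side');cv2.imwrite('pics/s3.png',p[...,::-1])
p,P=cloud('top');cv2.imwrite('pics/t3.png',p[...,::-1])
q=P.reshape(-1,3);q=q[(q[:,2]>198)&(q[:,2]<210)&(q[:,0]>450)&(q[:,0]<760)&(q[:,1]>-130)&(q[:,1]<90)]
print(len(q),cv2.minAreaRect(q[:,:2].astype(np.float32)))
E
```

```text
time_s: 4.68
tcp_pos: [465.5, -70.7, 3.4]
eef_rot: [3.139, -0.009, -2.869]
force: [-10.6, -5.5, 8.7]
gripper_width: 52.2
[465.48524726 -70.70750931   3.44585362] [ 3.13949429 -0.00889808 -2.86909809] [-10.60508962  -5.52062941   8.73080909]
764 ((575.4817504882812, -38.45154571533203), (61.21371078491211, 112.13275909423828), 15.763358116149902)
```

View pics/s3.png

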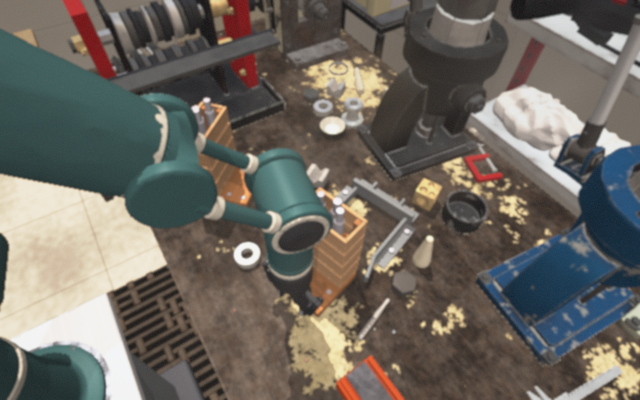

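View pics/t3.png

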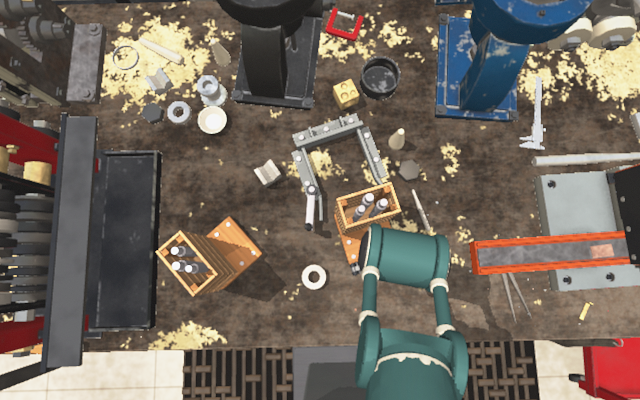

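```bash
python3 -m crank '[[100,[-0.006,0,-0.001],-0.006],[100,[-0.012,0.0005,-0.002],-0.012],[100,[-0.018,0.001,-0.003],-0.018],[100,[-0.024,0.001,-0.003],-0.024],[100,[-0.03,0.001,-0.003],-0.03],[100,[-0.036,0.0015,-0.003],-0.036],[100,[-0.042,0.002,-0.003],-0.04],[100,[-0.048,0.002,-0.003],-0.04],[100,[-0.054,0.002,-0.003],-0.04],[100,[-0.06,0.0025,-0.003],-0.04],[100,[-0.066,0.003,-0.003],-0.04],[100,[-0.072,0.003,-0.003],-0.04]]'; python3 - <<'E'
from fit import *
s=arm.sense();print(s['tcp_pos'],s['eef_rot'],s['force'])
p,P=cloud('top');cv2.imwrite('pics/t4.png',p[...,::-1])
q=P.reshape(-1,3);q=q[(q[:,2]>198)&(q[:,2]<210)&(q[:,0]>500)&(q[:,0]<760)&(q[:,1]>-130)&(q[:,1]<90)]
r=cv2.minAreaRect(q[:,:2].astype(np.float32));print(len(q),r)
a=np.radians(r[2]);o=np.array(r[0])-35*np.array([np.cos(a),np.sin(a)]);d=o-[706.8,7.5]
b=.312;print('bay',d@[np.cos(b),np.sin(b)],d@[-np.sin(b),np.cos(b)],a-b)
E
```

```text
time_s: 6.28
tcp_pos: [534.2, -48.0, 5.1]
eef_rot: [3.139, -0.008, -2.83]
force: [-5.8, -1.4, -3.4]
gripper_width: 52.0
[534.18296072 -47.99824569   5.09578472] [ 3.1386489  -0.00808252 -2.82963713] [-5.79293264 -1.4202699  -3.43100735]
753 ((587.03466796875, -29.655029296875), (180.21810913085938, 111.98767852783203), 17.927160263061523)
bay -160.38844126275131 1.3711677203541326 0.0008879721231163651
```

View pics/t4.png

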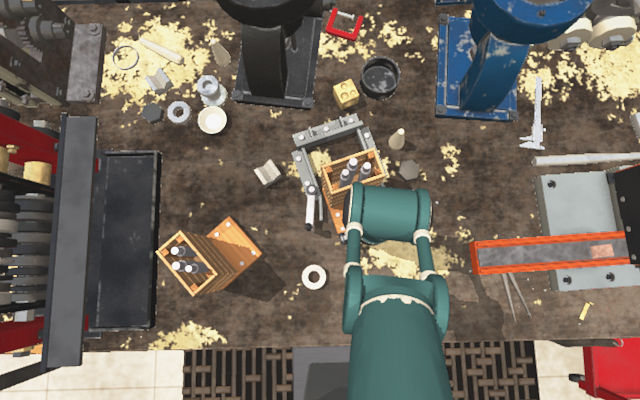

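```bash
python3 -m crank '[[100,[-0.006,0,0],0],[100,[-0.012,0,0],0],[100,[-0.018,0,0],0],[100,[-0.024,0,0],0],[100,[-0.03,0,0],0],[100,[-0.036,0,0],0],[100,[-0.042,0,0],0],[100,[-0.048,0,0],0],[100,[-0.054,0,0],0],[100,[-0.06,0,0],0],[100,[-0.066,0,0],0],[100,[-0.072,0,0],0],[100,[-0.078,0,0],0],[100,[-0.083,0,0],0],[100,[-0.088,0,0],0]]'; python3 - <<'E'
from fit import *
s=arm.sense();print(s['tcp_pos'],s['eef_rot'],s['force'])
p,P=cloud('top');cv2.imwrite('pics/t5.png',p[...,::-1])
b=.312;ex=np.array([np.cos(b),np.sin(b)]);ey=np.array([-ex[1],ex[0]])
t=s['tcp_pos'][:2]-[706.8,7.5];print('tool in bay',t@ex,t@ey)
q=P.reshape(-1,3);q=q[(q[:,2]>199)&(q[:,2]<210)];w=np.c_[(q[:,:2]-[706.8,7.5])@ex,(q[:,:2]-[706.8,7.5])@ey]
m=(abs(w[:,1])<80)&(abs(w[:,0]-(t@ex+111))<42);w=w[m];print(len(w),cv2.minAreaRect(w.astype(np.float32)))
E
```

```text
time_s: 8.2
tcp_pos: [618.5, -21.4, 5.1]
eef_rot: [3.139, -0.007, -2.83]
force: [-5.8, -2.0, -3.2]
gripper_width: 51.7
[618.46686369 -21.35020925   5.13953775] [ 3.13943645 -0.00722468 -2.82987772] [-5.77508422 -1.99000365 -3.17821421]
tool in bay -92.92448716431993 -0.3423884833228438
578 ((22.361360549926758, 0.7408676147460938), (61.61123275756836, 112.2708740234375), 0.10948333889245987)
```

View pics/t5.png

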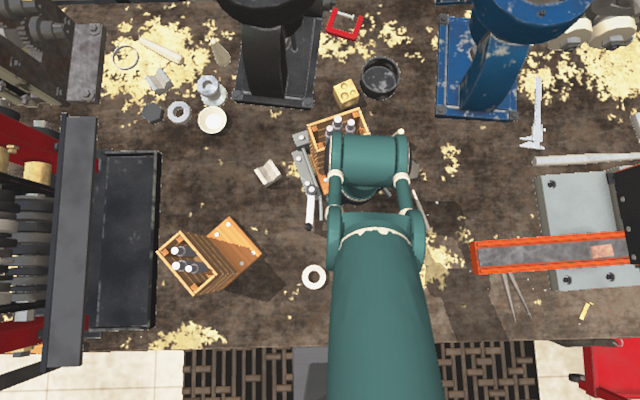

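```bash
python3 -m crank '[[100,[-0.003,0,0],0],[100,[-0.006,0,0],0],[100,[-0.009,0,0],0],[100,[-0.012,0,0],0],[100,[-0.014,0,0],0],[100,[-0.016,0,0],0]]'; python3 -c "
from station import arm;print(arm.sense()['force'])"
```

```text
time_s: 9.0
tcp_pos: [632.2, -17.1, 4.7]
eef_rot: [3.139, -0.01, -2.83]
force: [-10.1, -5.2, -3.4]
gripper_width: 52.2
[-10.11475427  -5.19947163  -3.43023591]
```

```bash
python3 -m crank '[[100,[-0.002,0,0],0],[100,[-0.004,0,0],0],[100,[-0.006,0,0],0],[100,[-0.006,0,0],0]]'; python3 - <<'E'
from fit import *
s=arm.sense();print(s['tcp_pos'],s['eef_rot'],s['force'])
p,P=cloud('top');cv2.imwrite('pics/t6.png',p[...,::-1])
b=.312;ex=np.array([np.cos(b),np.sin(b)]);ey=np.array([-ex[1],ex[0]])
t=s['tcp_pos'][:2]-[706.8,7.5];print('tool in bay',t@ex,t@ey)
q=P.reshape(-1,3);q=q[(q[:,2]>199)&(q[:,2]<210)];w=np.c_[(q[:,:2]-[706.8,7.5])@ex,(q[:,:2]-[706.8,7.5])@ey]
m=(abs(w[:,1])<80)&(abs(w[:,0]-(t@ex+115))<42);w=w[m];print(len(w),cv2.minAreaRect(w.astype(np.float32)))
E
```

```text
time_s: 9.5
tcp_pos: [632.3, -17.1, 3.8]
eef_rot: [3.138, -0.022, -2.829]
force: [-22.1, -10.3, 6.7]
gripper_width: 52.3
[632.2531428  -17.05874745   3.78759912] [ 3.13786445 -0.02193041 -2.82918363] [-22.07688376 -10.27182753   6.65812497]
tool in bay -78.48646959210147 -0.4899851639217207
472 ((34.75032424926758, 0.5073318481445312), (61.65678024291992, 112.01544952392578), 0.03153260797262192)
```

```bash
python3 -m crank '[[100,[0.01,0,0],0],[100,[0.03,0,0],0],[100,[0.05,0,0],0],[100,[0.06,0,-0.03],0],[220,[0.06,0,-0.09],0],[220,[0.06,0,-0.15],0],[220,[0.06,0,-0.21],0],[220,[0.06,0,-0.21],0]]'; python3 - <<'E'
from fit import *
s=arm.sense();print(s['tcp_pos'],s['eef_rot'],s['force'],s['gripper_width'])
b=.312;ex=np.array([np.cos(b),np.sin(b)]);ey=np.array([-ex[1],ex[0]])
t=s['tcp_pos'][:2]-[706.8,7.5];print('tool in bay',t@ex,t@ey)
p,P=cloud('top');cv2.imwrite('pics/t7.png',p[...,::-1])
p2,P2=cloud('side')
for PP,n in((P,'top'),(P2,'side')):
    q=PP.reshape(-1,3);w=np.c_[(q[:,:2]-[706.8,7.5])@ex-t@ex,(q[:,:2]-[706.8,7.5])@ey-t@ey,q[:,2]-s['tcp_pos'][2]]
    for z0 in range(40,400,30):
        m=(abs(w[:,1])<75)&(w[:,2]>z0)&(w[:,2]<z0+30)&(w[:,0]>-30)&(w[:,0]<100)
        if m.sum()>5: print(n,z0,m.sum(),np.percentile(w[m,0],[90,99]))
q=P.reshape(-1,3)
pg=q[(np.hypot(q[:,0]-548,q[:,1]-83)<15)&(q[:,2]>78)&(q[:,2]<95)];print('peg',len(pg),np.median(pg,0) if len(pg) else 0)
m=(q[:,1]>120)&(q[:,1]<420)&(q[:,0]>380)&(q[:,0]<640)&(q[:,2]>15)&(q[:,2]<300);w=q[m]
for z0,z1 in((15,30),(30,150),(150,300)):
    k=w[(w[:,2]>z0)&(w[:,2]<z1)];print(z0,k.min(0),k.max(0))
E
```

```text
time_s: 10.55
tcp_pos: [591.6, -33.2, 226.2]
eef_rot: [-3.135, 0.016, -2.83]
force: [0.6, -0.3, -0.7]
gripper_width: 11.7
[591.57043209 -33.20151281 226.2306587 ] [-3.13512456  0.01611844 -2.83012522] [ 0.57536777 -0.27025425 -0.69886955] 11.714679462513779
tool in bay -122.16030873608315 -3.3653284050502204
top 70 70 [11.20074929 12.92935785]
top 130 33 [-19.89764323 -18.36153831]
top 160 42 [-17.79654262 -15.2126101 ]
top 190 85 [-15.92377137 -13.85615994]
top 220 68 [-16.17387995 -14.56105142]
top 250 78 [-15.9991538  -13.64785817]
top 280 40 [-22.04675978 -20.18020214]
top 340 635 [34.19994375 48.86216304]
top 370 7439 [24.20249675 42.29217773]
side 40 537 [-1.08300688  4.9270209 ]
side 70 830 [-3.68170426  5.5430923 ]
side 100 273 [-0.14659193  3.59543015]
side 130 278 [-1.14957965  8.50504112]
side 160 356 [ 1.39213135 10.94589238]
side 190 415 [ 1.20552505 13.22833225]
side 220 402 [-1.61519109  6.92249048]
side 250 475 [-2.23994849  6.85911709]
side 280 293 [-15.09333122  -7.83369945]
side 310 433 [2.00554752 7.7882761 ]
side 340 697 [2.06596584 8.34170689]
peg 52 [547.7425267   83.22100646  86.02429926]
15 [415.09618934 194.30785997  15.0491932 ] [583.23418171 349.74065959  29.70083706]
30 [413.39809073 248.86307215  30.11756608] [536.60442895 352.76352473 149.96122297]
150 [413.64481623 248.66419674 150.13591081] [536.14598483 366.02015299 253.03562458]
```

View pics/t7.png

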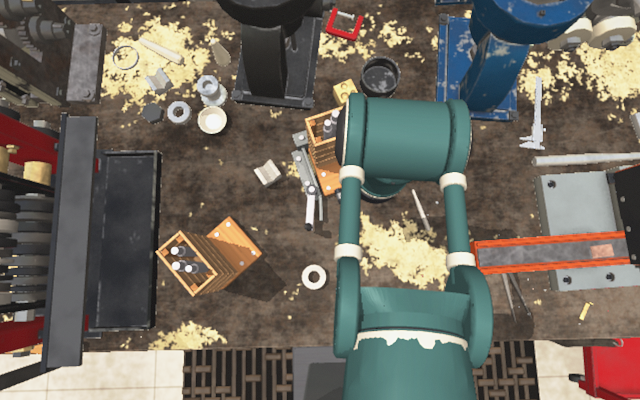

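```bash
python3 -m crank '[[220,[-0.001,0.014,0],0.165],[220,[-0.002,0.028,0],0.33],[220,[-0.003,0.042,0],0.495],[220,[-0.004,0.056,0],0.66],[220,[-0.005,0.07,0],0.825],[220,[-0.006,0.084,0],0.99],[220,[-0.007,0.098,0],1.155],[220,[-0.008,0.112,0],1.32],[220,[-0.009,0.126,0],1.485],[220,[-0.01,0.14,0],1.65],[220,[-0.011,0.153,0],1.815],[220,[-0.0124,0.1655,0],1.98],[220,[-0.0124,0.1655,0],1.98],[220,[-0.0124,0.1655,0],1.98]]'; python3 - <<'E'
from fit import *
s=arm.sense();print(s['tcp_pos'],s['eef_rot'],s['joint_positions'])
p,d=get_image('wrist');cv2.imwrite('pics/w8.png',p[...,::-1])
b=.312;ex=np.array([np.cos(b),np.sin(b)]);ey=np.array([-ex[1],ex[0]])
t=s['tcp_pos'][:2]-[706.8,7.5];print('tool in bay',t@ex,t@ey)
p,P=cloud('top');cv2.imwrite('pics/t8.png',p[...,::-1])
q=P.reshape(-1,3)
q=q[(q[:,2]>199)&(q[:,2]<210)];w=np.c_[(q[:,:2]-[706.8,7.5])@ex,(q[:,:2]-[706.8,7.5])@ey]
w=w[(abs(w[:,1])<80)&(abs(w[:,0]-35)<42)];print(len(w),cv2.minAreaRect(w.astype(np.float32)))
E
```

```text
time_s: 12.4
tcp_pos: [546.3, 128.0, 216.0]
eef_rot: [-3.14, 0.001, 1.476]
force: [0.3, -0.3, 0.0]
gripper_width: 12.0
[546.31918562 127.99284815 215.95612486] [-3.13981323e+00  7.67952608e-04  1.47573103e+00] [ 1.85892486e-01  6.10239692e-02  1.86679634e+00 -2.60714907e-04
  1.21569495e+00  2.81049349e-01]
tool in bay -115.74624008824405 163.93726283676276
744 ((33.954368591308594, 0.5115203857421875), (112.26293182373047, 62.342838287353516), 89.54867553710938)
```

View pics/t8.png

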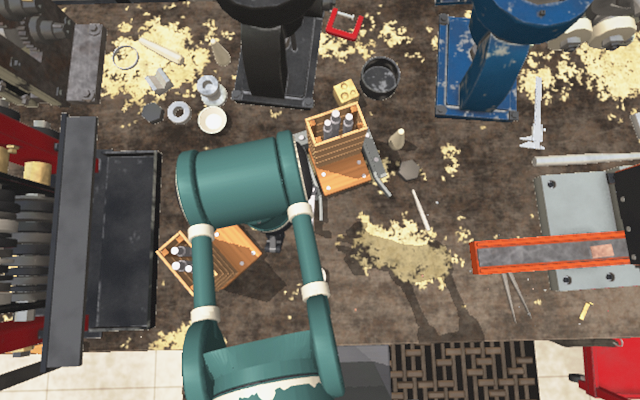

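View pics/w8.png

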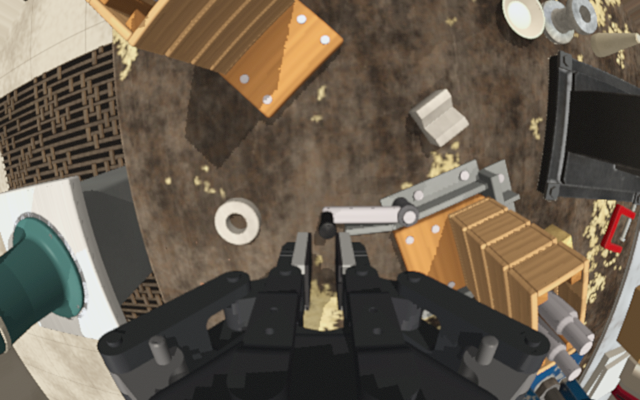

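```bash
python3 -m crank '[[220,[0,0.003,0.04],0],[220,[0,0.006,0.08],0],[220,[0,0.006,0.12],0],[220,[0,0.006,0.15],0],[220,[0,0.006,0.158],0],[220,[0,0.006,0.158],0]]'; python3 - <<'E'
from fit import *
s=arm.sense();print(s['tcp_pos'],s['eef_rot'],s['force'])
p,d=get_image('wrist');cv2.imwrite('pics/w9.png',p[...,::-1])
# plan in current commanded tool axes
T0=s['tcp_pos'][:2];yaw=s['eef_rot'][2]
tx=np.array([np.cos(yaw),np.sin(yaw)]);ty=np.array([np.sin(yaw),-np.cos(yaw)])
b=.312;ex=np.array([np.cos(b),np.sin(b)]);ey=np.array([-ex[1],ex[0]]);O=np.array([706.8,7.5])
for off,th in [(45,1.98),(30,1.98),(21,1.98)]+[(21,1.98-.11*k) for k in range(1,19)]+[(21,-.03)]:
    pb=np.array([-45,85.])+90*np.array([-np.sin(th),-np.cos(th)])-off*np.array([np.cos(th),-np.sin(th)])
    w=O+pb[0]*ex+pb[1]*ey; d=w-T0
    print(round(th,2),off,np.round([d@tx,d@ty],1),round(-(b+np.pi-th-yaw),3),w.round(0))
E
```

```text
time_s: 13.25
tcp_pos: [553.0, 127.5, 59.3]
eef_rot: [-3.141, 0.0, 1.473]
force: [0.5, -0.1, 0.4]
gripper_width: 11.7
[552.96320387 127.45101133  59.33800202] [-3.14130275e+00  1.06095194e-04  1.47290658e+00] [ 0.51825253 -0.06525931  0.36294388]
1.98 45 [ 0.6 -0.4] -0.001 [553. 128.]
1.98 30 [-14.4  -0.3] -0.001 [551. 113.]
1.98 21 [-23.4  -0.3] -0.001 [550. 104.]
1.87 21 [-33.4  -2.1] -0.111 [548.  94.]
1.76 21 [-43.5  -2.7] -0.221 [546.  84.]
1.65 21 [-53.7  -2.3] -0.331 [545.  74.]
1.54 21 [-63.7  -0.7] -0.441 [546.  64.]
1.43 21 [-73.5   2. ] -0.551 [548.  54.]
1.32 21 [-83.    5.7] -0.661 [551.  44.]
1.21 21 [-91.9  10.5] -0.771 [554.  35.]
1.1 21 [-100.4   16.2] -0.881 [559.  26.]
0.99 21 [-108.1   22.8] -0.991 [565.  18.]
0.88 21 [-115.    30.2] -1.101 [572.  10.]
0.77 21 [-121.1   38.3] -1.211 [579.   3.]
0.66 21 [-126.3   47.1] -1.321 [587.  -3.]
0.55 21 [-130.5   56.3] -1.431 [596.  -8.]
0.44 21 [-133.6   66. ] -1.541 [606. -12.]
0.33 21 [-135.7   75.9] -1.651 [615. -15.]
0.22 21 [-136.7   86. ] -1.761 [625. -17.]
0.11 21 [-136.5   96.2] -1.871 [635. -18.]
0.0 21 [-135.2  106.3] -1.981 [646. -18.]
-0.03 21 [-134.7  109. ] -2.011 [648. -17.]
```

View pics/w9.png

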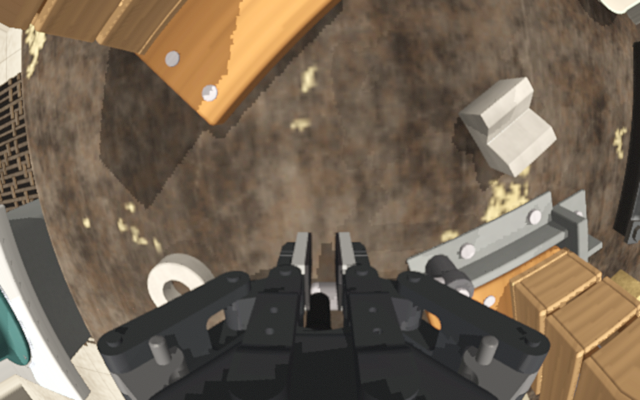

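```bash
python3 -m crank '[[228,[-0.008,0,0],0],[228,[-0.016,0,0],0],[228,[-0.0234,0,0],0],[228,[-0.0334,-0.002,0],-0.111],[228,[-0.0435,-0.0027,0],-0.221],[228,[-0.0537,-0.0023,0],-0.331],[228,[-0.0637,-0.0007,0],-0.441],[228,[-0.0735,0.002,0],-0.551],[228,[-0.083,0.0057,0],-0.661],[228,[-0.092,0.0105,0],-0.771]]'; python3 - <<'E'
from fit import *
s=arm.sense();print(s['tcp_pos'],s['eef_rot'],s['force'])
p,d=get_image('wrist');cv2.imwrite('pics/w10.png',p[...,::-1])
E
```

```text
time_s: 14.55
tcp_pos: [554.0, 34.5, 59.4]
eef_rot: [-3.142, -0.0, 2.247]
force: [-0.9, 0.7, 0.5]
gripper_width: 8.7
[553.98136409  34.52495611  59.44597731] [-3.14156465e+00 -3.90951216e-04  2.24702788e+00] [-0.85330585  0.71116427  0.50788052]
```

View pics/w10.png

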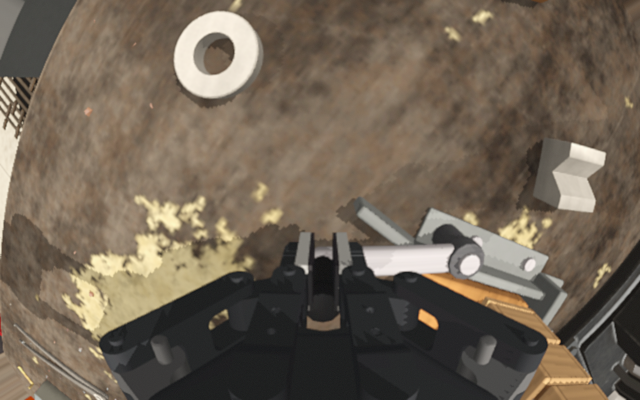

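```bash
python3 - <<'E'
from fit import *
s=arm.sense()
T0=s['tcp_pos'][:2];yaw=s['eef_rot'][2]
tx=np.array([np.cos(yaw),np.sin(yaw)]);ty=np.array([np.sin(yaw),-np.cos(yaw)])
b=.312;ex=np.array([np.cos(b),np.sin(b)]);ey=np.array([-ex[1],ex[0]]);O=np.array([706.8,7.5])
for th in [1.21-.11*k for k in range(1,12)]+[-.03,-.06]:
    pb=np.array([-45,85.])+90*np.array([-np.sin(th),-np.cos(th)])-21*np.array([np.cos(th),-np.sin(th)])
    w=O+pb[0]*ex+pb[1]*ey; d=w-T0
    print(round(th,2),np.round([d@tx,d@ty],1),round(-(b+np.pi-th-yaw),3))
E
```

```text
1.1 [-8.8 -1.1] -0.104
0.99 [-18.9  -1.8] -0.214
0.88 [-29.1  -1.4] -0.324
0.77 [-39.1   0.1] -0.434
0.66 [-48.9   2.7] -0.544
0.55 [-58.4   6.4] -0.654
0.44 [-67.4  11.1] -0.764
0.33 [-75.9  16.7] -0.874
0.22 [-83.7  23.3] -0.984
0.11 [-90.7  30.6] -1.094
0.0 [-96.8  38.7] -1.204
-0.03 [-98.4  41. ] -1.234
-0.06 [-99.8  43.4] -1.264
```

```bash
python3 -m crank '[[228,[-0.0088,-0.0011,0],-0.104],[228,[-0.0189,-0.0018,0],-0.214],[228,[-0.0291,-0.0014,0],-0.324],[228,[-0.0391,0.0001,0],-0.434],[228,[-0.0489,0.0027,0],-0.544],[228,[-0.0584,0.0064,0],-0.654],[228,[-0.0674,0.0111,0],-0.764],[228,[-0.0759,0.0167,0],-0.874],[228,[-0.0837,0.0233,0],-0.984],[228,[-0.0872,0.027,0],-1.04],[228,[-0.0907,0.0306,0],-1.094],[228,[-0.0907,0.0306,0],-1.094]]'; python3 - <<'E'
from fit import *
s=arm.sense();print(s['tcp_pos'],s['eef_rot'],s['force'])
p,d=get_image('wrist');cv2.imwrite('pics/w11.png',p[...,::-1])
T0=s['tcp_pos'][:2];b=.312;ex=np.array([np.cos(b),np.sin(b)]);ey=np.array([-ex[1],ex[0]])
t=T0-[706.8,7.5];print(t@ex,t@ey)
E
```

```text
time_s: 16.1
tcp_pos: [634.7, -16.8, 59.3]
eef_rot: [3.142, -0.0, -2.947]
force: [-0.1, 0.9, 0.2]
gripper_width: 8.8
[634.68230013 -16.76238752  59.2814197 ] [ 3.14150016e+00 -8.74527271e-05 -2.94718815e+00] [-0.10501884  0.89518651  0.19699973]
-76.08361677203945 -0.9535937098528142
```

View pics/w11.png

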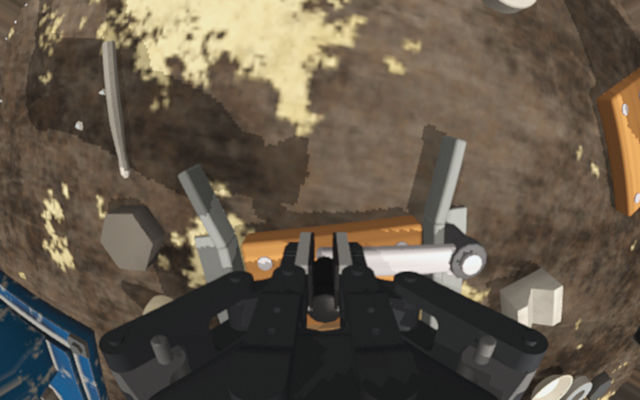

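```bash
python3 -m crank '[[228,[-0.0035,-0.0003,0],-0.04],[228,[-0.007,-0.001,0],-0.08],[228,[-0.0105,-0.002,0],-0.118],[228,[-0.0125,-0.002,0],-0.118],[228,[-0.0125,-0.002,0],-0.118]]'; python3 -c "
from station import arm;print(arm.sense()['force'])"
```

```text
time_s: 16.77
tcp_pos: [645.8, -16.3, 58.9]
eef_rot: [3.141, -0.003, -2.829]
force: [-4.2, 0.7, 1.9]
gripper_width: 9.0
[-4.23699375  0.66944003  1.93884549]
```

```bash
python3 -m crank '[[228,[-0.0015,0,0],0],[228,[-0.003,0,0],0],[228,[-0.003,0,0],0]]'; python3 -c "
from station import arm;print(arm.sense()['force'])"
```

```text
time_s: 17.15
tcp_pos: [646.2, -15.9, 58.5]
eef_rot: [3.14, -0.008, -2.828]
force: [-11.5, -1.3, 6.2]
gripper_width: 9.0
[-11.52672237  -1.27496058   6.21882198]
```

```bash
python3 -m crank '[[228,[0.005,0,0],0],[228,[0.02,0,0],0],[228,[0.045,0,0],0],[228,[0.08,0,-0.02],0],[228,[0.12,0,-0.07],0],[228,[0.16,0,-0.13],0],[228,[0.19,0,-0.18],0],[228,[0.19,0,-0.18],0],[228,[0.19,-0.06,-0.18],0],[228,[0.19,-0.12,-0.18],0],[228,[0.19,-0.18,-0.18],0],[228,[0.19,-0.18,-0.18],0],[228,[0.19,-0.18,-0.18],0]]'; python3 - <<'E'
from fit import *
s=arm.sense();print(s['tcp_pos'],s['force'],s['time_s'])
p,P=cloud('top');cv2.imwrite('pics/t12.png',cv2.resize(p[100:300,260:460,::-1],None,fx=3,fy=3,interpolation=cv2.INTER_CUBIC))
b=.312;ex=np.array([np.cos(b),np.sin(b)]);ey=np.array([-ex[1],ex[0]]);O=np.array([706.8,7.5])
q=P.reshape(-1,3);w=np.c_[(q[:,:2]-O)@ex,(q[:,:2]-O)@ey,q[:,2]]
k=w[(abs(w[:,0]+45)<40)&(abs(w[:,1])<40)&(w[:,2]>75)&(w[:,2]<92)];print('peg',len(k),np.median(k,0))
pe=np.median(k,0)[:2];h=np.array([-45,85.]);v=pe-h;print('theta',np.arctan2(-v[0],-v[1]),np.linalg.norm(v))
k=w[(abs(w[:,1])<80)&(abs(w[:,0]-35)<42)&(w[:,2]>199)&(w[:,2]<210)];print(cv2.minAreaRect(k[:,:2].astype(np.float32)))
k=w[(w[:,0]<-20)&(w[:,0]>-100)&(abs(w[:,1])<58)&(w[:,2]>18)&(w[:,2]<26)];print('rear edge',np.percentile(k[:,0],[0.5,2]))
E
```

```text
time_s: 18.77
tcp_pos: [524.4, -244.8, 237.7]
eef_rot: [3.139, -0.001, -2.828]
force: [-0.2, -0.7, -0.9]
gripper_width: 9.2
[ 524.4498351  -244.83632582  237.72161138] [-0.20195716 -0.65984711 -0.85255034] 18.775
peg 51 [-45.81513686  -4.16962333  85.47098034]
theta 0.00914116408623281 89.173349002275
((34.579097747802734, 0.6618804931640625), (61.89929962158203, 112.10297393798828), 0.017859384417533875)
rear edge [-65.29500673 -64.9780877 ]
```

View pics/t12.png

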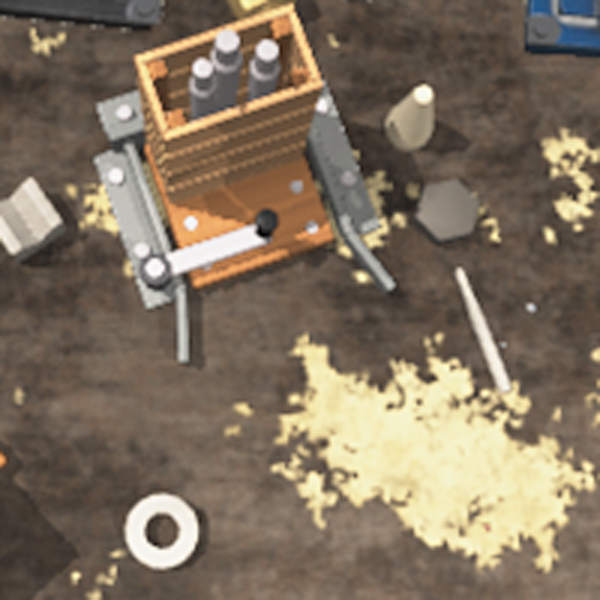

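The top view shows the crate seated in the bay. The keeper lies across the step board with its peg at about (265,222), and all the loose parts are where they started.

```bash
python3 -c "
from station import ticket;print(ticket.job_done())"
```

```text
the job is handed in; nothing more can be done
None
```

The crate is home in its bay and the keeper is closed across the step board. I handed the job in at about 19 s of robot time.

**Crate:** I pushed the crate about 203 mm with both fingertips on the rear edge of its step board, turning it slightly to line up with the bay. It stopped against the back stop at about 24 N. Measured from the top camera after the arm withdrew:

| Check | Measured | Limit |
|---|---|---|
| Distance from home along the bay | about 0.4 mm | 8 mm |
| Offset from the centre line | 0.7 mm | 12 mm |
| Turn relative to the bay | under 0.01 rad | 0.12 rad |

I judged that it was upright from the box top and rear edge in the top-camera depth image; I did not measure the tilt separately.

**Keeper:** I pushed the peg round from the side away from the box until the arm met its stop at about 11 N. It now reads about 0.01 rad, against a limit of 0.12.

**Loose parts:** The ring, vee block, cone, nut and punch look unmoved in the last picture. I compared them by eye and did not measure them again.

**Disagreement:** Partway through the push, one automatic fit of the crate's position gave a wrong value because it picked up part of the arm. I used the tool position instead, and the later fits agreed with it to within about 5 mm.

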